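# Uncover the desk sockets

### The job

I need to plug in my laptop: on the box with the orange cover, slide the cover fully open, all the way into its empty bay, so that the sockets under it are uncovered. The cover is flush and has no handle, so press down on it and drag it along. Leave the grey cover of the other box and the mug as they are.

Things in the scene. Friction and masses are not known exactly. Their poses are not given: they have to be found in the camera images.
- power_box: Black box fixed to the desk, 100 (its x) by 190 (its y) by 40 mm high; origin: centre of its underside. A 12 mm wide rim, 40 mm up, frames a recess 76 by 165 mm: its -y half holds two sockets under the orange cover, its +y half is the empty bay with a black floor 34 mm up. The cover opens along the box's +y, into the bay.
- power_top (a point): Centre of the upper face of the orange cover, a smooth plastic plate 74 (box x) by 82 (box y) by 4 mm, captive, flush with the rim, 40 mm above the desk. Axes as the box's; it moves with the cover. It is sprung: it sinks up to 4 mm when pressed (about 2.5 N to begin, 14 N at the bottom, where it is rigid).
- power_cover (a joint): How far the orange cover is open, in m: 0 closed (over the sockets), 0.080 fully open (against its end stop, in the bay). It grows as the cover slides to the box's +y; sliding takes about 1.5 N and it stays where it is left.
- clip_top (a point): Centre of the upper face of the grey cover of the other box, a paper-clip box of the same make and size (also fixed to the desk, and its grey cover slides in the same way). Leave this cover where it is.
- mug: White mug, 80 mm across and 90 mm high, standing loose on the desk; origin at the centre of its underside. Bystander.

How it is judged:
By the outcome, as a careful person would: the job done as asked, in the order asked, and still so for the second after the job is handed in, with the robot touching nothing.
It also fails if it takes over 29 s, if anything falls off the work surface, if the arm or the gripper's body presses on something with over 40 N, if the wrist force passes 120 N, or if a joint passes its speed limit or range.

### The arm

A 6-joint arm with a two-finger parallel gripper is mounted at the origin on the work surface. World frame = base frame: x ahead of the robot, y to its left, z up, the work surface at z = 0. Lengths are in mm, angles in rad, forces in N, time in s.
With the tool pointing down it reaches from about 275 to 825 mm from the base axis. Payload 4.9 kg.
Tool frame: the origin (TCP) lies at the very end of the fingers, on their centre line; the grasp point (between the pads) lies 19 mm behind it; z points along the fingers, y is the line along which they close (so a half turn about z gives the same grasp; the last joint's range is limited). The gripper opens to 85 mm and grips with 20 to 120 N. Pads are 22 mm wide; open, the fingers measure 114 mm over their backs; the gripper's body (76 mm by 85 mm) begins 54 mm behind the grasp point. The pads swing forward as they close: fully open they stand 13 mm farther back than shut.
Start: joints at [-1.31, 0.326, -0.193, 1.052, 0, 1.437], TCP at [211.556, -507.703, 231.281] pointing down, gripper open.
Joint ranges: [-2.65, 2.65], [-0.97, 1.79], [-1.3, 1.35], [-1.93, 2.1], [-1.47, 1.37], [-3.14, 3.14]. Speed limits (rad/s): [2.57, 2.57, 3.14, 3.14, 3.14, 3.14].

### API

Orientations are given as [roll, pitch, yaw] about the fixed x, y, z axes, in that order (R = Rz(yaw) Ry(pitch) Rx(roll)).
In Python, from bench import bot, solve_ik, imaging gives the robot as it stands. Calls block until the motion is done:
- bot.move_ptp(position, orientation): joint-space move of the TCP to a pose.
- bot.movel(position, rot=None, max_speed=150, threshold=None): straight line of the TCP; rot=None keeps the orientation; max_speed is the mean speed in mm/s. With threshold (N) it stops when the force on the tool has changed by that much, and returns True; else False.
- bot.move_j(angles): joint-space move.
- bot.grip(opening, effort=None): opening from 0.0 (shut) to 1.0 (fully open); effort is the grip in N (None keeps the last); returns when the fingers have stopped.
- bot.dwell(seconds).
- solve_ik(position, orientation): joint angles nearest the present ones, or None.
- bot.get_state(): the state.
- imaging.capture(name): name is "side" or "top"; returns the picture (480x640x3 uint8, blue, green, red); there is no depth.
- imaging.camera_model(name): a dict with "K" (3x3 intrinsics, pixels), "position" and "rotation" of the camera in the world. Camera axes: x right, y up, looking along -z (the intrinsics and any distortion apply to the point x, -y, -z); pixel columns grow to the right and rows downward; lengths in mm; the calibration is good to about 2 mm. A picture is of the moment at which its call begins. camera_model takes no time and is no camera call.
A pose or a line that the arm cannot do raises bot.IKError and nothing moves.
- bot.sign_off(): hands the job in; it is judged then, once.
The state is a dict: "t": time; "qpos": joint angles; "joint_velocities": joint speeds; "effort": joint torques, N m; "tcp_pos": TCP position; "orientation": TCP orientation; "contact_force": force on the tool from outside, world axes, zero at the start; "wrist_torque": the same for the moment, N m; "opening": opening from 0.0 (shut) to 1.0 (fully open); "gripper_force": force on a finger pad.
Only numpy, scipy, OpenCV 4.12 (cv2) and the standard library are available. Lean on these libraries where they do the work, as an engineer would, in place of code of your own. Each camera call takes 0.05 s, during which the arm holds its last target. There are 200 camera calls.

## Working session

There is one attempt and no reset: what is moved stays moved. The work goes in short steps, each a Python script; the robot and the scene stay as the last script left them, time stands still between calls to the robot, and variables do not carry over. Pictures are saved under pics/ and viewed, at most 10 in all, crops included, and the job is handed in when it is done.

```bash
mkdir -p pics
python3 - <<'E'
from bench import bot, imaging
import cv2
for n in("top","side"):
    cv2.imwrite(f"pics/{n}0.png",imaging.capture(n)); print(imaging.camera_model(n))
E
```

```text
{'K': array([[515.87182027,   0.        , 320.28226189],
       [  0.        , 515.87182027, 246.10835181],
       [  0.        ,   0.        ,   1.        ]]), 'position': array([569.63332996,  -7.6715153 , 802.86845172]), 'rotation': array([ 0.04990669, -0.03383802, -1.54665643])}
{'K': array([[602.05134394,   0.        , 314.2404929 ],
       [  0.        , 602.05134394, 247.4293616 ],
       [  0.        ,   0.        ,   1.        ]]), 'position': array([360.25365454, 536.97346257, 595.29551362]), 'rotation': array([ 8.44044290e-01,  5.93134805e-04, -2.70176831e+00])}
```

View pics/top0.png

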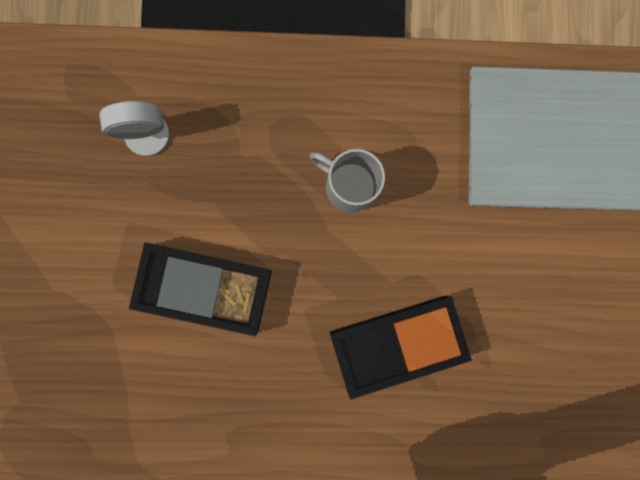

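View pics/side0.png

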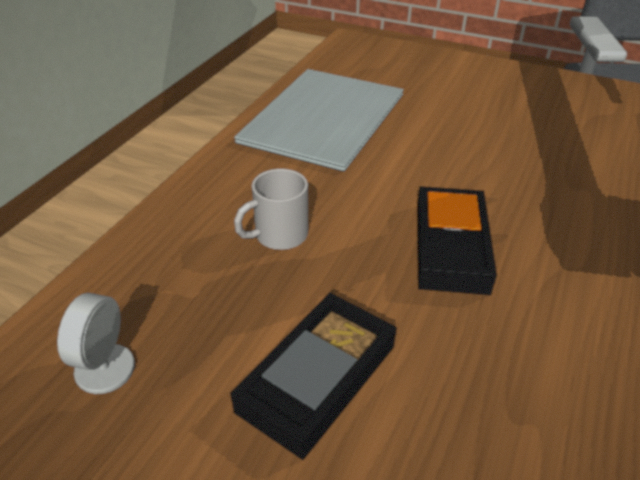

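```bash
cat > h.py <<'E'
from bench import bot, solve_ik, imaging
import cv2, numpy as np
from scipy.spatial.transform import Rotation as Ro
def ray(name,px,z):
    m=imaging.camera_model(name); K=m["K"]; R=Ro.from_euler("xyz",m["rotation"]).as_matrix()
    px=np.atleast_2d(px).astype(float)
    d=np.c_[(px[:,0]-K[0,2])/K[0,0],-(px[:,1]-K[1,2])/K[1,1],-np.ones(len(px))]@R.T
    return m["position"]+d*((z-m["position"][2])/d[:,2])[:,None]
def orange(name):
    im=imaging.capture(name)
    h=cv2.cvtColor(im,cv2.COLOR_BGR2HSV)
    m=cv2.inRange(h,(5,215,120),(18,255,255))
    n,l,s,c=cv2.connectedComponentsWithStats(m); k=1+np.argmax(s[1:,4])
    cn=max(cv2.findContours((l==k).astype(np.uint8),0,1)[0],key=cv2.contourArea)[:,0]
    return im,cv2.minAreaRect(ray(name,cn,40)[:,:2].astype(np.float32)),s[k]
E
python3 - <<'E'
from h import *
for n in("top","side"): print(n,orange(n)[1:])
c=ray("top",[[332,331],[452,297],[470,360],[351,397]],40); print(c)
print("axis",np.degrees(np.arctan2(*(c[0]-c[1])[[1,0]])),np.degrees(np.arctan2(*(c[3]-c[2])[[1,0]])),"centre",c.mean(0))
print("side rim",ray("side",[[419,188],[484,190],[493,266],[419,264]],40))
E
```

```text
Traceback (most recent call last):
  File "h.py", line 13, in orange
    n,l,s,c=cv2.connectedComponentsWithStats(m); k=1+np.argmax(s[1:,4])
                                                     ~~~~~~~~~^^^^^^^^^
ValueError: attempt to get argmax of an empty sequence
```

```bash
python3 - <<'E'
import cv2
print(cv2.cvtColor(cv2.imread("pics/top0.png"),cv2.COLOR_BGR2HSV)[[340,300,100],[430,300,300]], cv2.cvtColor(cv2.imread("pics/side0.png"),cv2.COLOR_BGR2HSV)[210,455])
E
sed -i 's/(5,215,120)/(5,200,150)/' h.py
python3 - <<'E'
from h import *
for n in("top","side"): print(n,orange(n)[1:])
c=ray("top",[[332,331],[452,297],[470,360],[351,397]],40); print(c)
print("axis",np.degrees(np.arctan2(*(c[0]-c[1])[[1,0]])),np.degrees(np.arctan2(*(c[3]-c[2])[[1,0]])),"centre",c.mean(0))
print("side rim",ray("side",[[419,188],[484,190],[493,266],[419,264]],40))
E
```

```text
[[ 12 186 169]
 [ 13 135 123]
 [ 13 132 116]] [ 15 240 167]Traceback (most recent call last):
  File "<stdin>", line 2, in <module>
  File "h.py", line 13, in orange
    n,l,s,c=cv2.connectedComponentsWithStats(m); k=1+np.argmax(s[1:,4])
                                                     ~~~~~~~~~^^^^^^^^^
    return _wrapfunc(a, 'argmax', axis=axis, out=out, **kwds)
    return bound(*args, **kwds)
ValueError: attempt to get argmax of an empty sequence
```

```bash
sed -i 's/(5,200,150)/(5,165,120)/' h.py
python3 - <<'E'
from h import *
for n in("top","side"): print(n,orange(n)[1:])
c=ray("top",[[332,331],[452,297],[470,360],[351,397]],40); print(c)
print("axis",np.degrees(np.arctan2(*(c[0]-c[1])[[1,0]])),np.degrees(np.arctan2(*(c[3]-c[2])[[1,0]])),"centre",c.mean(0))
print("side rim",ray("side",[[419,188],[484,190],[493,266],[419,264]],40))
E
```

```text
top (((475.1322021484375, -193.8826446533203), (73.96842193603516, 81.47832489013672), 18.538188934326172), array([ 394,  308,   67,   64, 2746], dtype=int32))
side (((474.7969055175781, -192.89532470703125), (73.72602081298828, 86.28968811035156), 18.426237106323242), array([ 428,  192,   53,   38, 1745], dtype=int32))
[[ 483.86149982  -52.81997927   40.        ]
 [ 537.68325628 -230.31148966   40.        ]
 [ 445.40708171 -258.23470527   40.        ]
 [ 388.55769369  -82.85571516   40.        ]]
axis 106.86917500661872 107.96018709532396 centre [ 463.87738288 -156.05547234   40.        ]
side rim [[ 537.90299852 -223.9018403    40.        ]
 [ 444.83471151 -261.78888121   40.        ]
 [ 393.51059256  -96.03512193   40.        ]
 [ 484.53621345  -57.59829624   40.        ]]
```

Run:
```python
from h import *
s=bot.get_state(); print(s["t"],s["orientation"])
c=np.array([475,-193.4]); y0=s["orientation"][2]
yaw=min([np.radians(18.3)+k*np.pi/2 for k in range(-3,4)],key=lambda a:abs(a-y0)); print(yaw)
bot.grip(0.0)
bot.move_ptp([*c,65],[np.pi,0,yaw])
print(bot.get_state()["t"],bot.get_state()["tcp_pos"])
print(bot.movel([*c,34],max_speed=20,threshold=8))
s=bot.get_state(); print(s["t"],s["tcp_pos"],s["contact_force"])
a=np.radians(108.3); d=np.array([np.cos(a),np.sin(a)])
p=s["tcp_pos"]
bot.movel([*(p[:2]+25*d),p[2]],max_speed=40)
s=bot.get_state(); print(s["t"],s["tcp_pos"],s["contact_force"])
cv2.imwrite("pics/top1.png",imaging.capture("top")[250:450,280:520].repeat(3,0).repeat(3,1))
```

```text
0.3 [-3.14105748e+00 -1.06726250e-04  3.94809275e-01]
0.3193952531149623
2.6917 [ 475.32868045 -194.52132938   65.47478215]
True
3.9417 [ 474.98914041 -193.43264379   37.68923034] [-1.90912693  0.76868053  8.57763353]
4.7 [ 467.2396383  -170.14982907   38.33764936] [-2.26653563 -0.89971462  6.89886851]
```

View pics/top1.png

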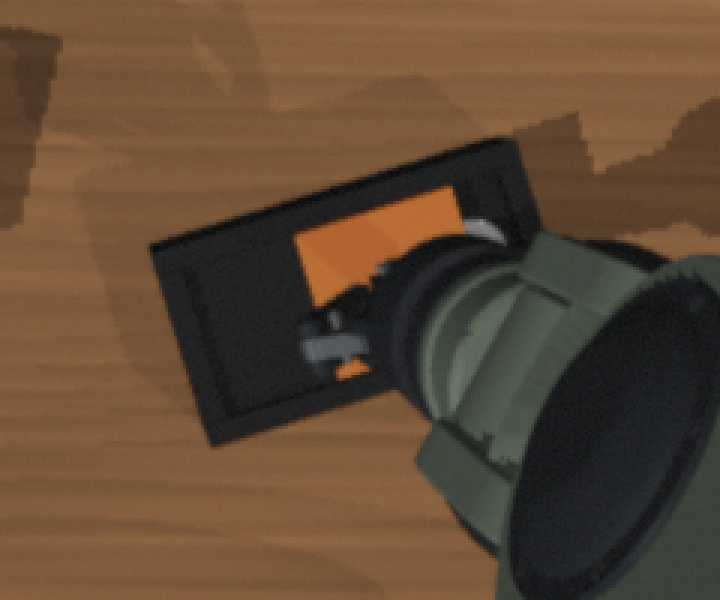

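The cover follows: its leading corner moved from crop pixel (345,216) to (296,234), about 25 mm, and a socket shows at (485,230). I'll carry on to the stop.

Run:
```python
from h import *
a=np.radians(108.3); d=np.array([np.cos(a),np.sin(a)])
p0=np.array([475,-193.4])
for L in (50,72,80,84):
    bot.movel([*(p0+L*d),37.4],max_speed=40)
    s=bot.get_state(); f=s["contact_force"]; print(s["t"],s["tcp_pos"],f,"along",f[:2]@d)
p=s["tcp_pos"]
bot.movel([p[0],p[1],90],max_speed=80)
bot.move_ptp([480,-300,200],s["orientation"])
im,r,st=orange("top"); print(r,bot.get_state()["t"],"open",(np.array(r[0])-[475.13,-193.88])@d)
cv2.imwrite("pics/top2.png",im)
```

```text
5.525 [ 459.34475653 -146.44305482   38.07093291] [-1.36953796 -0.42802553  8.43536156] along 0.023646245286604584
6.225 [ 452.35453231 -125.44294456   38.01695434] [-2.75715436 -0.4510703   7.67626473] along 0.43746803098344356
6.575 [ 449.85099638 -117.81242654   38.01096399] [-2.83182716 -0.23747576  8.02297139] along 0.66370682738326
6.825 [ 449.78677375 -115.12699534   38.3633249 ] [-1.09673588 -3.12136264  6.78892232] along -2.6191344266218213
((449.90869140625, -118.47611999511719), (73.75374603271484, 81.34953308105469), 18.431196212768555) 8.5583 open 79.50966541775203
```

View pics/top2.png

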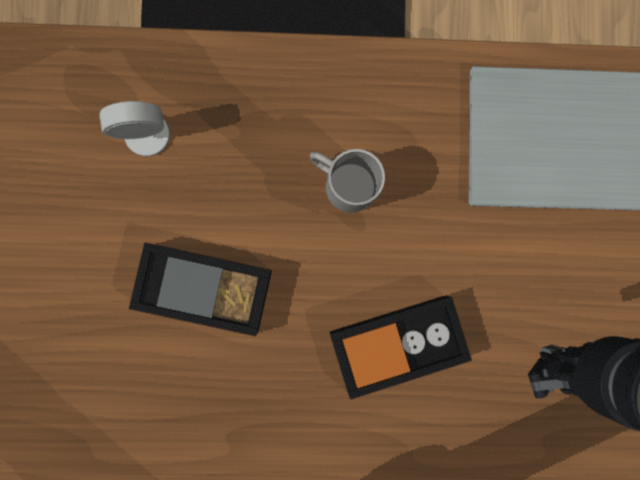

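The cover is in the bay, centred near pixel (376,356). Both sockets are bare at (414,342) and (437,334), and the grey cover and mug haven't moved. It measures 79.5 mm open, and the force along the slide reversed at the stop.

```bash
python3 -c "
from bench import bot
print(bot.sign_off())"
```

```text
the job is handed in; nothing more can be done
None
```

The orange cover is fully open against its end stop (79.5 mm measured, 80 mm nominal) with both sockets uncovered; the grey cover and mug were left as they were, and the job is handed in.

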